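# Shut the sanding table's spare hose port with its bayonet plug

## Robot

A 6-joint arm with a two-finger parallel gripper is mounted at the origin on the work surface. World frame = base frame: x ahead of the robot, y to its left, z up, the work surface at z = 0. Lengths are in m, angles in rad, forces in N, time in s.
With the tool pointing down it reaches from about 0.35 to 0.975 m from the base axis. Payload 4.9 kg.
Tool frame: the origin (TCP) lies on the mounting face of the last link; the fingertips stand 173 mm ahead of it and the grasp point (between the pads) lies 155 mm ahead of it; x points along the fingers, z is the direction in which the jaws open and shut, and the axes are right-handed (so a half turn about x gives the same grasp; the last joint's range is limited). The gripper opens to 85 mm and grips with 20 to 120 N. Pads are 22 mm wide; open, the fingers measure 114 mm over their backs; the gripper's body (76 mm by 85 mm) begins 54 mm behind the grasp point. The pads swing forward as they close: fully open they stand 13 mm farther back than shut.
Start: joints at [1.072, 0.053, 1.613, -0, 1.476, -0.119], TCP at [0.232, 0.58, 0.405] pointing down, gripper open.
Joint ranges: [-3.01, 3.01], [-1.01, 2.22], [0.06, 2.58], [-1.02, 4.17], [0.09, 2.62], [-3.14, 3.14]. Speed limits (rad/s): [2.57, 2.57, 3.14, 3.14, 3.14, 3.14].

## Interface

Orientations are given as a rotation vector (axis times angle).
In Python, from station import get_obs, get_image, get_calibration, finish_job, look_for, masks_of, tip_of gives the robot as it stands.
- The arm moves only by the tool carry_out, never from a script. Its argument "increments" is a list of rows, each a list of 3 entries, a list of its own where there are three numbers: the turn, a rotation vector about the world's x, y, z in units of 0.1 rad (1.0 is 0.1 rad), then the shift along the world's x, y, z in units of 20 mm (1.0 is 20 mm), then the opening, from 0 (shut) to 1 (fully open). A call has 1 to 8 rows; each row shifts and turns the pose as measured when the row begins; what a row does not reach is not made up. A row lasts 1/10 s, in which the tool goes at most 50 mm and 8.59 degrees, less where a joint would pass 70% of its speed; a pose out of reach is approached as far as the arm can. A call with a number of a shift or a turn outside -1 to 1 is refused whole. A call with a gripper value outside its range is refused whole. The fingers move at their own pace and stop on an object; "squeeze" is the grip in N (left out, the last holds). Time passes only in rows, so rows that do not move let the fingers close. It gives the time, the measured TCP pose, the force and the opening at its end, in the units of the state.
- get_obs(): the state, without advancing time (a new reading comes with each control period).
- get_image(name): name is "side" or "top" or "wrist"; returns (picture, depth): 420x560x3 uint8, blue, green, red; 420x560 float32, m along the optical axis (not along the pixel's ray), 0 where there is no reading.
- get_calibration(name): a dict with "fx", "fy", "cx", "cy" (pixels), "position" and "orientation" of the camera in the world. Camera axes: x right, y down, z forward; pixel columns grow to the right and rows downward; lengths in m; the calibration is good to about 2 mm. A picture is of the moment at which its call begins: read the wrist's pose just before it. get_calibration takes no time and is no camera call; for the wrist camera it gives the pose at the moment of the call.
- finish_job(): hands the job in, once; it reports no verdict.
Trained networks look in the newest picture that a camera, given by its name, has taken for a name from the list of things; names that differ only in an ending like _2 or _b are one class to them, and where a whole thing is asked for, a point or a joint stands for the part that bears it (a point fixed in the world has none). Each returns a list of dicts, best first, with "p" (0 to 1); they miss things now and then, are a little off and sometimes report something else, mostly with a low value. They report only what shows in the picture. A call takes as long as a camera call. They do not tell look-alikes from the thing itself.
- look_for(camera, query): "centre" ([column, row] in pixels, amid what is visible of it).
- masks_of(camera, query): "region" (420x560 bool, what is visible of it) and "centre" ([column, row] in pixels, amid what is visible of it).
- tip_of(camera, query): "centre" ([column, row] in pixels: a listed point, or the origin of a listed thing).
The state is a dict: "t": time; "q": joint angles; "dq": joint speeds; "effort": joint torques, N m; "tool_pos": TCP position; "tool_rot": TCP orientation; "contact_force": force on the tool from outside, world axes, zero at the start; "wrist_torque": the same for the moment, N m; "opening": finger opening in m.
Only numpy, scipy, OpenCV 4.12 (cv2) and the standard library are available. Lean on these libraries where they do the work, as an engineer would, in place of code of your own. Each camera call takes 0.05 s, during which the arm holds its last target.

## Task

Shut the spare hose port on top of the downdraft sanding table: lower the blanking plug so that its two lugs drop through the notches in the collar, then twist it clockwise by its bar grip until the ramps have drawn it snugly tight on the rubber seal, and let go. Feel for the tightness: a loose plug leaks and a forced one crushes the seal. Leave the board, sanding block, tin and offcut where they lie.

Things in the scene. Friction and masses are not known exactly. Their poses are not given: they have to be found in the camera images.
- plug_center (a point): Grey plastic blanking plug, standing upright on the bench: round body 60 mm in diameter, 30 mm tall, with an upright bar grip on top; 68 mm tall in all, 0.14 to 0.28 kg. Point on its axis half-way up (34 mm above the underside); x runs along the bar and through both lugs, z up.
- plug_grip (a point): The plug's bar grip: 60 mm long (plug's x), 16 mm thick, from 30 to 68 mm above the underside. Point in the middle of the bar, 49 mm above the underside, on the axis; same axes as the plug. In the port it turns freely till the ramps bite; then the torque of a slow steady turn climbs within some 15 degrees: snug at 0.4 N m, loose under 0.27, crushing the seal over 0.5. Easing back drops the torque at once.
- plug_lug (a point): One of the plug's two steel lugs: round pins of 8 mm diameter that stick out at opposite sides (+x, -x) of the body below the ends of the bar, 12 mm above the underside, out to 41 mm from the axis. Point at the middle of the +x pin, 35 mm from the axis; either lug fits either notch.
- port (a point): Spare hose port: aluminium bayonet collar, 98 mm outside diameter, 40 mm high, on one end of the sanding table's deck. Point on its axis level with the rim, 150 mm above the bench; z up, x through both notches. The opening is 64 mm wide and takes the plug's body; the rim overhangs the lugs except at the notches.
- notch (a point): One of the collar's two notches (+x and -x of the port), about 15 mm wide, through the 4 mm thick rim flange. Point at the rim, 37 mm from the axis. With lugs on the flange the plug stands with its underside 8 mm below the rim; dropped through, it rests on the rubber seal with its underside 20 to 26 mm below the rim.
- sander: Grey downdraft sanding table, fixed, 300 (x) x 460 (y) x 110 mm; origin at the centre of its underside. The port's axis is at y = +165 mm. In the port only a clockwise turn (from above) is possible: free until the ramps bite, 15 to 70 degrees past the notches by how worn the seal is, then drawing the plug down 0.1 mm a degree.
- board_center (a point): Wooden board, 210 x 260 x 18 mm, lying on the perforated part of the sanding table; leave it alone. Point at its centre.
- block_center (a point): Wooden sanding block, 110 x 60 x 33 mm, lying on the board; leave it alone. Point at its centre.
- tin_center (a point): Closed round aluminium wax tin, 72 mm diameter, 50 mm tall, standing on the bench; leave it alone. Point at its centre.
- offcut_center (a point): Plywood offcut, 130 x 45 x 18 mm, lying on the bench; leave it alone. Point at its centre.
Not all that is in view belongs to the job. What is shaped like the part that bears plug_center but green or red is not meant.

How it is judged:
On the way, in this order (a step that is already met when the one before it is completed fails the run):
1. the plug is down inside the collar, its lugs below the notches (z of plug_center in the frame of port below 0.0155 m and horizontal distance between plug_center and port below 0.004 m), for 0.2 s.
2. the plug has been turned under the ramps and clamps on the seal with at least 10 N (contact force between plug and sander above 10 N and angle between the x axis of plug_center and the x axis of port, either way round above 0.35 rad and z of plug_center in the frame of port below 0.0155 m), for 0.2 s.
At the end, for the whole second after the job is handed in: Plug upright in the collar within 4 mm of its axis, underside at least 18.5 mm below the rim, turned at least 20 degrees under the ramps, clamped with 10 to 28 N (plug on collar), at rest, let go; board, block, tin and offcut within 20 mm of where they lay (all of step 2 and contact force between plug and sander below 28 N and horizontal distance between plug_center and port below 0.004 m and angle between plug_center's own z axis and vertical below 0.06 rad and linear speed of plug below 0.01 m/s); the robot touches nothing.
It fails at once if the plug is forced against the collar with more than 45 N (contact force between plug and sander above 45 N).
It fails at once if the board, sanding block, tin or offcut is moved by more than 20 mm (distance of any of board_center, block_center, tin_center, offcut_center from where it was at the start of the episode above 0.02 m).
It also fails if it takes over 72 s, if anything falls off the work surface, if the arm or the gripper's body presses on something with over 40 N, if the wrist force passes 120 N, or if a joint passes its speed limit or range.

## Working session

There is one attempt and no reset: what is moved stays moved. The work goes in short steps, Python scripts to look and compute and a tool call to move; the robot and the scene stay as the last step left them, time stands still between calls to the robot, and variables do not carry over. Pictures are saved under pics/ and viewed, and the job is handed in when it is done.

Besides the shell and the picture viewer there is one more tool, called after "Request:" as name([rows], argument=value, ...), one row to a line, values as JSON. carry_out: Moves the arm, as the interface text tells. Shifts and turns lie within -1 to 1; 1 stands for 20 mm of shift or 0.1 rad of turn. Its arguments: {"type":"object","properties":{"increments":{"type":"array","items":{"type":"array"}},"squeeze":{"type":"number"}},"required":["increments"]}

```bash
mkdir -p pics; ls; python3 - <<'E'
from station import *
import cv2,numpy as np
o=get_obs();print({k:np.round(v,3) for k,v in o.items()})
for n in ["side","top","wrist"]:
    im,d=get_image(n);cv2.imwrite(f"pics/a_{n}.png",im);np.save(f"pics/a_{n}.npy",d)
    c=get_calibration(n);print(n,c)
    for q in ["plug_center","port","notch","plug_grip"]:
        for r in tip_of(n,q)[:4]: print(q,np.round(r["centre"]),round(r["p"],2), d[int(r["centre"][1]),int(r["centre"][0])])
E
```

```text
pics
{'t': np.float64(0.0), 'q': array([ 1.072,  0.053,  1.614, -0.   ,  1.476, -0.119]), 'dq': array([-0.   , -0.001, -0.001, -0.001, -0.001,  0.   ]), 'effort': array([-0.0000e+00, -3.9372e+01, -3.7016e+01, -0.0000e+00,  8.0000e-03,
       -0.0000e+00]), 'tool_pos': array([0.232, 0.58 , 0.403]), 'tool_rot': array([-0.926,  1.367,  0.924]), 'contact_force': array([-0.007,  0.36 , -0.284]), 'wrist_torque': array([-0.033, -0.001, -0.008]), 'opening': np.float64(0.085)}
side {'fx': 404.80213393699745, 'fy': 404.80213393699745, 'cx': 278.4099406828474, 'cy': 203.90235322208574, 'position': array([ 0.08101968, -0.56747892,  1.01521264]), 'orientation': array([-2.30353658,  0.73411944, -0.26432583])}
plug_center [314. 208.] 0.75 1.3085512
plug_center [220. 210.] 0.71 1.3116047
plug_center [277. 230.] 0.7 1.2220763
plug_center [252. 187.] 0.64 1.362513
port [331. 228.] 0.74 1.1421518
notch [343. 225.] 0.68 1.1347586
plug_grip [311. 204.] 0.94 1.2898346
plug_grip [218. 206.] 0.85 1.2909034
plug_grip [276. 230.] 0.82 1.2220763
plug_grip [254. 185.] 0.67 1.3487886
top {'fx': 417.87052205282424, 'fy': 417.87052205282424, 'cx': 288.85650498186953, 'cy': 207.69043397189594, 'position': array([0.40617721, 0.13728623, 1.15423014]), 'orientation': array([-2.13705332,  2.14628776, -0.15875068])}
plug_center [233. 221.] 0.87 1.0933828
plug_center [134. 192.] 0.68 1.1092103
plug_center [242. 270.] 0.66 1.111714
plug_center [313. 229.] 0.63 1.0924836
port [371. 192.] 0.79 1.0549572
notch [373. 182.] 0.66 1.0267013
plug_grip [239. 269.] 0.72 1.0749422
plug_grip [234. 219.] 0.65 1.0950396
plug_grip [311. 230.] 0.64 1.0917457
plug_grip [137. 191.] 0.6 1.1038857
wrist {'fx': 373.7133730420074, 'fy': 373.7133730420074, 'cx': 273.39735141479235, 'cy': 207.134905891489, 'position': array([0.1703719 , 0.60464048, 0.37269096]), 'orientation': array([2.41404643, 1.63495081, 0.21690086])}
```

View pics/a_top.png

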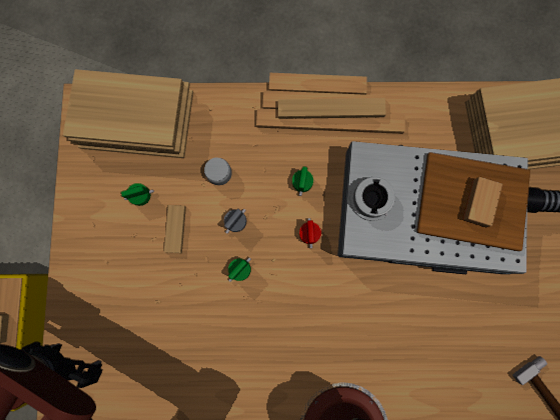

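View pics/a_side.png

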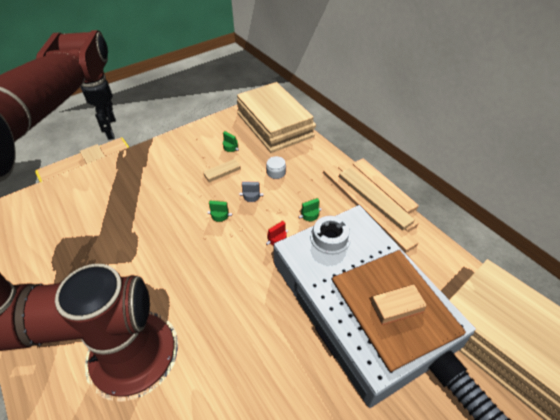

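View pics/a_wrist.png

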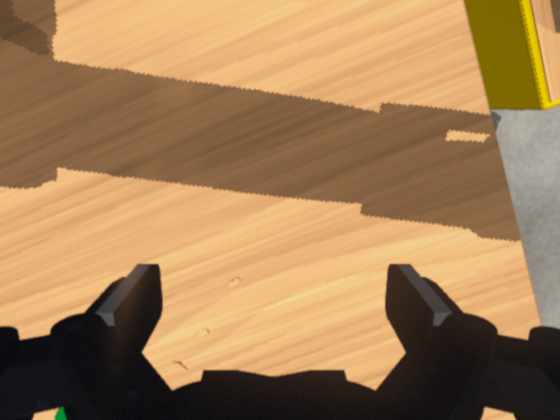

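```bash
python3 - <<'E'
import cv2
a=cv2.imread("pics/a_top.png");b=cv2.imread("pics/a_side.png")
c=cv2.resize(a[150:300,110:410],(800,400),interpolation=cv2.INTER_CUBIC)
d=cv2.resize(b[170:260,200:360],(800,450),interpolation=cv2.INTER_CUBIC)
cv2.imwrite("pics/a_c1.png",c);cv2.imwrite("pics/a_c2.png",d)
E
```

```text
(no output)
```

View pics/a_c1.png

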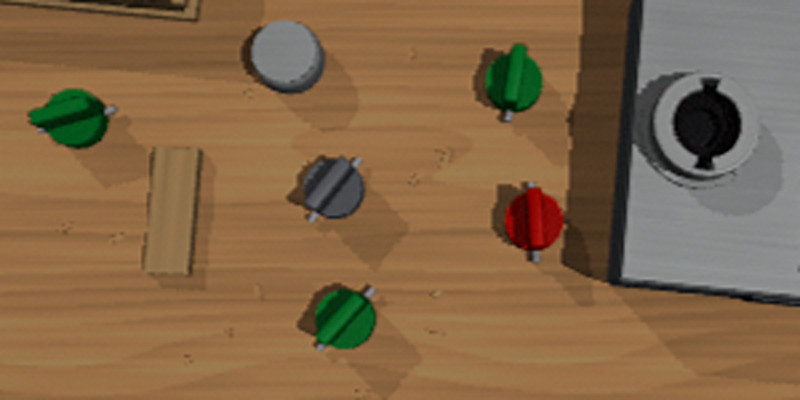

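View pics/a_c2.png

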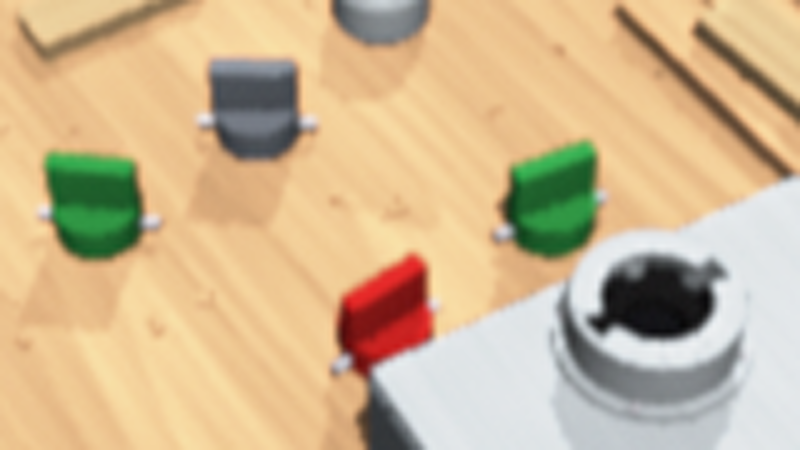

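The top view shows the grey plug at (234,220). Possible mix-ups are the green plugs at (136,194), (303,180) and (239,269), the red plug at (310,232) and the grey tin at (217,170). I choose the grey one at (234,220); the close crop confirms a bar grip with two lugs. The port is at (373,197), with notches roughly up and down in the image. Next I measure both.

```bash
cat > h.py <<'E'
from station import *
import cv2,numpy as np
from scipy.spatial.transform import Rotation as R
def cloud(c,d):
    v,u=np.mgrid[:d.shape[0],:d.shape[1]]
    p=np.stack([(u-c["cx"])/c["fx"]*d,(v-c["cy"])/c["fy"]*d,d],-1)
    return p@R.from_rotvec(c["orientation"]).as_matrix().T+c["position"]
def ray(c,px,z):
    r=R.from_rotvec(c["orientation"]).apply([(px[0]-c["cx"])/c["fx"],(px[1]-c["cy"])/c["fy"],1])
    return c["position"]+r*(z-c["position"][2])/r[2]
def circ(P):
    A=np.c_[2*P,np.ones(len(P))];s=np.linalg.lstsq(A,(P**2).sum(1),rcond=None)[0]
    return s[:2],np.sqrt(s[2]+s[0]**2+s[1]**2)
E
python3 - <<'E'
from h import *
for n,pl,po in [("top",(234,220),(373,197)),("side",(252,187),(331,232))]:
    im=cv2.imread(f"pics/a_{n}.png");d=np.load(f"pics/a_{n}.npy");c=get_calibration(n);P=cloud(c,d)
    H=cv2.cvtColor(im,cv2.COLOR_BGR2HSV)
    def win(q,r):
        m=np.zeros(d.shape,bool);m[q[1]-r:q[1]+r,q[0]-r:q[0]+r]=1;return m&(d>0)
    w=win(pl,25);Q=P[w];print(n,"bench z",np.median(Q[:,2]))
    bar=Q[(Q[:,2]>.055)];body=Q[(Q[:,2]>.015)]
    print("bar",bar.mean(0),len(bar),bar[:,2].max(),"body",body.mean(0),len(body))
    if len(bar)>5:
        rect=cv2.minAreaRect((bar[:,:2]*1000).astype(np.float32));print(rect)
        u,s,vt=np.linalg.svd(bar[:,:2]-bar[:,:2].mean(0));print("ang",np.degrees(np.arctan2(vt[0,1],vt[0,0])))
    w=win(po,32);Q=P[w];rim=Q[(Q[:,2]>.142)&(Q[:,2]<.158)];print("rim",np.median(rim,0),len(rim))
    (cc,r),rc=cv2.minEnclosingCircle((rim[:,:2]).astype(np.float32)),0
    print("enc",cc,r)
    rr=np.hypot(*(rim[:,:2]-cc).T);a=np.degrees(np.arctan2(*(rim[:,:2]-cc).T[::-1]))
    print("mean rim",rim.mean(0),"deck",np.median(P[win(po,45)][:,2]))
    for q in ["port","notch","plug_center","plug_grip"]:
        z={"port":.15,"notch":.15,"plug_center":.034,"plug_grip":.049}[q]
    get_image(n)
    for q,z in [("port",.15),("notch",.15),("plug_center",.034),("plug_grip",.049),("plug_lug",.012)]:
        for r in tip_of(n,q)[:6]: print(q,np.round(r["centre"]),round(r["p"],2),np.round(ray(c,r["centre"],z),4))
E
```

```text
top bench z 0.0006786632660868985
bar [0.54413833 0.28773747 0.06651204] 150 0.0736679246319838 body [0.54252011 0.28597221 0.0435832 ] 410
((544.7385864257812, 288.6282043457031), (16.785140991210938, 59.267784118652344), 52.63727569580078)
ang 141.6927650725976
rim [ 0.58675558 -0.0695546   0.14949217] 686
enc (0.5882131457328796, -0.06845664978027344) 0.04950203374028206
mean rim [ 0.58688712 -0.06860731  0.14939907] deck 0.1096028346554625
port [373. 195.] 0.91 [ 0.5897 -0.0659  0.15  ]
notch [373. 182.] 0.77 [ 0.6221 -0.0672  0.15  ]
plug_center [244. 270.] 0.87 [0.4085 0.2609 0.034 ]
plug_center [236. 220.] 0.86 [0.544  0.2844 0.034 ]
plug_center [309. 231.] 0.86 [0.5131 0.0871 0.034 ]
plug_center [303. 181.] 0.8 [0.6513 0.1014 0.034 ]
plug_center [135. 193.] 0.59 [0.6198 0.5592 0.034 ]
plug_grip [240. 269.] 0.94 [0.4127 0.2679 0.049 ]
plug_grip [234. 217.] 0.78 [0.5495 0.2857 0.049 ]
plug_grip [310. 231.] 0.69 [0.5117 0.0846 0.049 ]
plug_grip [136. 189.] 0.69 [0.6276 0.553  0.049 ]
plug_grip [305. 175.] 0.69 [0.6627 0.095  0.049 ]
plug_lug [312. 220.] 0.86 [0.5447 0.0767 0.012
[... 844 characters left out ...]
_center [252. 189.] 0.81 [0.5486 0.2866 0.034 ]
plug_center [231. 143.] 0.75 [0.6193 0.5411 0.034 ]
plug_center [280. 233.] 0.73 [0.5187 0.0735 0.034 ]
plug_center [316. 208.] 0.63 [0.6708 0.0902 0.034 ]
plug_center [218. 209.] 0.55 [0.4088 0.2723 0.034 ]
plug_grip [220. 210.] 0.83 [0.4081 0.2547 0.049 ]
plug_grip [311. 205.] 0.77 [0.6579 0.099  0.049 ]
plug_grip [248. 184.] 0.53 [0.5446 0.3    0.049 ]
plug_grip [229. 138.] 0.53 [0.6159 0.5518 0.049 ]
plug_lug [261. 194.] 0.91 [0.5713 0.2648 0.012 ]
plug_lug [284. 228.] 0.87 [0.5503 0.0971 0.012 ]
plug_lug [302. 214.] 0.83 [0.6317 0.1112 0.012 ]
plug_lug [211. 213.] 0.82 [0.39   0.2909 0.012 ]
plug_lug [224. 144.] 0.59 [0.6021 0.5745 0.012 ]
```

```bash
python3 - <<'E'
from h import *
o=get_obs();M=R.from_rotvec(o["tool_rot"]).as_matrix();print(M.round(3));print("jaw yaw",np.degrees(np.arctan2(M[1,2],M[0,2])))
n="top";im=cv2.imread("pics/a_top.png");d=np.load("pics/a_top.npy");c=get_calibration(n);P=cloud(c,d)
# sander yaw from deck footprint
m=(P[...,2]>.1)&(P[...,2]<.165)&(P[...,1]<0.02)&(P[...,0]>.35)&(P[...,0]<.75)&(P[...,1]>-.5)
m=cv2.morphologyEx(m.astype(np.uint8),cv2.MORPH_OPEN,np.ones((25,25)))>0
print(cv2.minAreaRect((P[m][:,:2]*1000).astype(np.float32)))
E
```

```text
[[ 0.    -0.929  0.371]
 [-0.     0.371  0.929]
 [-1.    -0.     0.   ]]
jaw yaw 68.23932493030426
((555.0469360351562, -224.75111389160156), (444.5785827636719, 260.58721923828125), 82.32362365722656)
```

Request:
carry_out([
  [[0,0,-0.18],[1,-0.93,0],1],
  [[0,0,-0.18],[1,-0.93,0],1],
  [[0,0,-0.18],[1,-0.93,0],1],
  [[0,0,-0.18],[1,-0.93,0],1],
  [[0,0,-0.18],[1,-0.93,0],1],
  [[0,0,-0.18],[1,-0.93,0],1],
  [[0,0,-0.18],[1,-0.93,0],1],
  [[0,0,-0.18],[1,-0.93,0],1],
])

```text
t: 2.15
tool_pos: [0.3941, 0.4278, 0.4051]
tool_rot: [-0.815, 1.411, 0.817]
contact_force: [-0.1, -0.2, 0.7]
opening: 0.0854
```

Request:
carry_out([
  [[0,0,-0.18],[1,-0.93,-0.5],1],
  [[0,0,-0.18],[1,-0.93,-0.5],1],
  [[0,0,-0.18],[1,-0.93,-0.5],1],
  [[0,0,-0.18],[1,-0.93,-0.5],1],
  [[0,0,-0.18],[1,-0.93,-0.5],1],
  [[0,0,-0.18],[1,-0.93,-0.5],1],
  [[0,0,-0.18],[1,-0.93,-0.5],1],
  [[0,0,-0.18],[0.6,-0.6,-0.5],1],
])

```text
t: 2.95
tool_pos: [0.5531, 0.2784, 0.326]
tool_rot: [-0.698, 1.446, 0.7]
contact_force: [0.1, 0.5, -0.9]
opening: 0.0854
```

```bash
cat >> h.py <<'E'
def st():
    o=get_obs();M=R.from_rotvec(o["tool_rot"]).as_matrix()
    print("t%.2f pos %s yaw %.2f tilt %s F %s T %s op %.4f"%(o["t"],o["tool_pos"].round(4),np.degrees(np.arctan2(M[1,2],M[0,2])),M[:2,0].round(4),o["contact_force"].round(2),o["wrist_torque"].round(3),o["opening"]));return o
E
python3 - <<'E'
from h import *
st();c=get_calibration("wrist");im,d=get_image("wrist");cv2.imwrite("pics/b_w.png",im);np.save("pics/b_w.npy",d)
P=cloud(c,d);Q=P[(d>0)&(np.hypot(P[...,0]-.545,P[...,1]-.287)<.05)]
print(len(Q))
bar=Q[(Q[:,2]>.06)&(Q[:,2]<.076)];print(len(bar),bar.mean(0))
print(cv2.minAreaRect((bar[:,:2]*1000).astype(np.float32)))
for q,z in [("plug_center",.034),("plug_grip",.049),("plug_lug",.012)]:
    for r in tip_of("wrist",q)[:6]: print(q,np.round(r["centre"]),round(r["p"],2),np.round(ray(c,r["centre"],z),4))
E
```

```text
t2.95 pos [0.5531 0.2784 0.326 ] yaw 51.36 tilt [0.0078 0.0052] F [ 0.1   0.53 -0.85] T [ 0.028 -0.033 -0.001] op 0.0854
44921
2310 [0.5423333  0.28748342 0.06601315]
((543.630126953125, 286.2947082519531), (15.857075691223145, 59.98284912109375), 51.698020935058594)
plug_center [126.  38.] 0.81 [0.412  0.2737 0.034 ]
plug_center [ 37. 310.] 0.75 [0.5079 0.083  0.034 ]
plug_center [270. 180.] 0.69 [0.5415 0.2874 0.034 ]
plug_grip [115.  30.] 0.85 [0.4098 0.2743 0.049 ]
plug_grip [270. 187.] 0.75 [0.5428 0.2865 0.049 ]
plug_grip [ 27. 323.] 0.65 [0.5106 0.0825 0.049 ]
plug_lug [168. 369.] 0.88 [0.6207 0.1085 0.012 ]
plug_lug [274. 219.] 0.68 [0.5712 0.2677 0.012 ]
```

View pics/b_w.png

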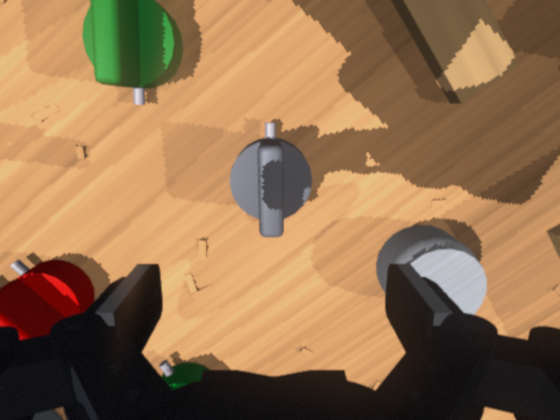

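The wrist view shows the grey plug at (270,180), with its bar lying along the image's vertical, square to the jaws. The tin at (430,270) is clear of the fingers. Now I descend.

Request:
carry_out([
  [[0,0,0],[-0.5,0.4,-0.5],1],
  [[0,0,0],[0,0,-1],1],
  [[0,0,0],[0,0,-1],1],
  [[0,0,0],[0,0,-1],1],
  [[0,0,0],[0,0,0],1],
])

```text
t: 3.65
tool_pos: [0.5356, 0.2948, 0.2559]
tool_rot: [-0.702, 1.439, 0.71]
contact_force: [-1.0, 0.4, -0.3]
opening: 0.0852
```

```bash
python3 - <<'E'
from h import *
st()
E
```

```text
t3.65 pos [0.5356 0.2948 0.2559] yaw 51.93 tilt [0.0095 0.01  ] F [-0.96  0.35 -0.29] T [-0.05   0.045  0.016] op 0.0852
```

Request:
carry_out([
  [[-0.1,0.1,0],[0.4,-0.42,-0.3],1],
  [[0,0,0],[0,0,-0.7],1],
  [[0,0,0],[0,0,0],1],
  [[0,0,0],[0,0,0],1],
])

```text
t: 4.05
tool_pos: [0.5434, 0.2881, 0.2371]
tool_rot: [-0.71, 1.449, 0.709]
contact_force: [0.2, 0.5, 0.9]
opening: 0.0855
```

```bash
python3 - <<'E'
from h import *
st()
E
```

```text
t4.05 pos [0.5434 0.2881 0.2371] yaw 52.11 tilt [0.002  0.0009] F [0.25 0.47 0.86] T [ 0.003 -0.028 -0.034] op 0.0855
```

Request:
carry_out([
  [[0,0,0],[0,-0.08,-0.7],1],
  [[0,0,0],[0,0,-0.55],1],
  [[0,0,0],[0,0,0],1],
])

```text
t: 4.35
tool_pos: [0.5438, 0.2863, 0.2113]
tool_rot: [-0.709, 1.447, 0.709]
contact_force: [-0.0, -0.6, -1.5]
opening: 0.0852
```

```bash
python3 - <<'E'
from h import *
st()
E
```

```text
t4.35 pos [0.5438 0.2863 0.2113] yaw 52.08 tilt [0.004  0.0017] F [-0.04 -0.56 -1.53] T [ 0.013  0.015 -0.024] op 0.0852
```

Request:
carry_out([
  [[0,0,0],[0,0,0],0],
  [[0,0,0],[0,0,0],0],
  [[0,0,0],[0,0,0],0],
  [[0,0,0],[0,0,0],0],
  [[0,0,0],[0,0,0],0],
  [[0,0,0],[0,0,0],0],
  [[0,0,0],[0,0,0],0],
], squeeze=80)

```text
t: 5.05
tool_pos: [0.5441, 0.2865, 0.2117]
tool_rot: [-0.709, 1.446, 0.709]
contact_force: [0.1, -0.1, -0.4]
opening: 0.0145
```

```bash
python3 - <<'E'
from h import *
st();im,d=get_image("wrist");cv2.imwrite("pics/c_w.png",im)
E
```

```text
t5.05 pos [0.5441 0.2865 0.2117] yaw 52.07 tilt [0.0049 0.0022] F [ 0.11 -0.15 -0.43] T [ 0.035 -0.03  -0.013] op 0.0145
```

View pics/c_w.png

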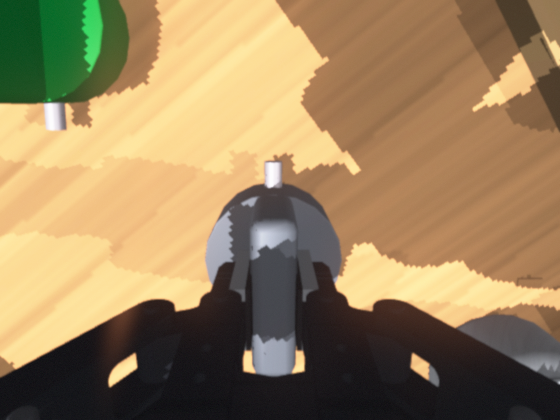

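Request:
carry_out([
  [[0,0,0],[0,0,1],0],
  [[0,0,0],[0,0,1],0],
  [[0,0,0],[0,0,1],0],
  [[0,0,0.3],[0.4,-1,1],0],
  [[0,0,0.3],[0.4,-1,1],0],
  [[0,0,0.3],[0.4,-1,1],0],
  [[0,0,0.3],[0.4,-1,1],0],
  [[0,0,0.3],[0.4,-1,1],0],
])

```text
t: 5.9
tool_pos: [0.5795, 0.1841, 0.3668]
tool_rot: [-0.832, 1.421, 0.837]
contact_force: [1.4, -0.8, -2.0]
opening: 0.015
```

Request:
carry_out([
  [[0,0,0.3],[0.4,-1,1],0],
  [[0,0,0.3],[0.4,-1,1],0],
  [[0,0,0.3],[0.4,-1,1],0],
  [[0,0,0.3],[0.4,-1,0],0],
  [[0,0,0.3],[0.4,-1,0],0],
  [[0,0,0.3],[0.4,-1,0],0],
  [[0,0,0.3],[0.4,-1,0],0],
  [[0,0,0.3],[0.4,-1,0],0],
])

```text
t: 6.7
tool_pos: [0.6443, 0.0172, 0.4293]
tool_rot: [-1.024, 1.334, 1.027]
contact_force: [0.2, -0.3, -1.9]
opening: 0.0148
```

Request:
carry_out([
  [[0,0,0.3],[0.4,-1,0],0],
  [[0,0,0.3],[0.4,-1,0],0],
  [[0,0,0.3],[0.4,-1,0],0],
  [[0,0,0.3],[0.4,-1,0],0],
  [[0,0,0.3],[0.4,-0.5,0],0],
  [[0,0,0],[0,0,0],0],
  [[0,0,0],[0,0,0],0],
])

```text
t: 7.4
tool_pos: [0.6849, -0.0792, 0.4222]
tool_rot: [-1.133, 1.278, 1.149]
contact_force: [-0.8, 0.9, -1.7]
opening: 0.0147
```

```bash
python3 - <<'E'
from h import *
st();c=get_calibration("wrist");im,d=get_image("wrist");cv2.imwrite("pics/d_w.png",im);np.save("pics/d_w.npy",d)
P=cloud(c,d)
rim=P[(d>0)&(P[...,2]>.144)&(P[...,2]<.157)&(np.hypot(P[...,0]-.588,P[...,1]+.069)<.06)]
print(len(rim),rim.mean(0) if len(rim) else 0)
if len(rim): print(cv2.minEnclosingCircle((rim[:,:2]*1000).astype(np.float32)))
for q,z in [("port",.15),("notch",.15)]:
    for r in tip_of("wrist",q)[:6]: print(q,np.round(r["centre"]),round(r["p"],2),np.round(ray(c,r["centre"],z),4))
E
```

```text
t7.40 pos [ 0.6849 -0.0792  0.4222] yaw 84.38 tilt [-0.0237 -0.0088] F [-0.78  0.87 -1.68] T [0.022 0.005 0.014] op 0.0147
9481 [ 0.59098552 -0.07162846  0.14872788]
((586.7164916992188, -71.31617736816406), 48.92363357543945)
notch [275. 123.] 0.56 [ 0.6232 -0.0753  0.15  ]
notch [270. 281.] 0.32 [ 0.73  -0.089  0.15 ]
```

View pics/d_w.png

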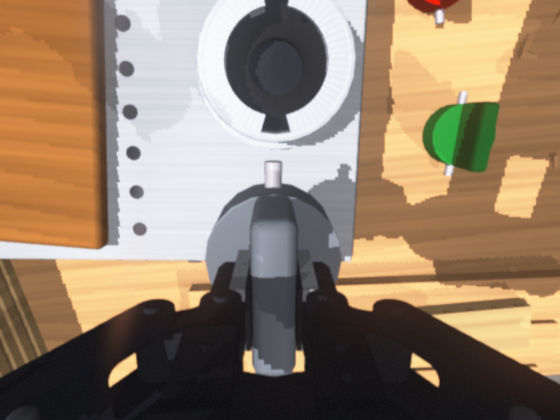

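The collar is at about (276,60), with notches at (275,5) and (275,122). The held plug's near lug is at (273,172). Next I fit the opening and the notch direction.

```bash
cat > port.py <<'E'
from h import *
def fit(im,c,g,rmax=0.047,save=None):
    # rectify z=.15 plane at 0.25 mm/px around guess
    s=0.00025;N=480
    xs=g[0]+(np.arange(N)-N/2)*s; ys=g[1]+(np.arange(N)-N/2)*s
    X,Y=np.meshgrid(xs,ys)
    W=np.stack([X,Y,np.full_like(X,.15)],-1)-c["position"]
    q=W@R.from_rotvec(c["orientation"]).as_matrix()
    u=(q[...,0]/q[...,2]*c["fx"]+c["cx"]).astype(np.float32);v=(q[...,1]/q[...,2]*c["fy"]+c["cy"]).astype(np.float32)
    r=cv2.remap(im,u,v,cv2.INTER_LINEAR,borderValue=(0,255,0))
    valid=(u>0)&(u<559)&(v>0)&(v<419)
    if save: cv2.imwrite(save,r)
    return r,valid,xs,ys
E
python3 - <<'E'
from port import *
o=get_obs();c=get_calibration("wrist");im=cv2.imread("pics/d_w.png")
r,val,xs,ys=fit(im,c,(.5885,-.0705),save="pics/d_rect.png")
g=cv2.cvtColor(r,cv2.COLOR_BGR2GRAY)
cc=np.array([.5885,-.0705])
for it in range(3):
    pts=[];ang=[]
    for a in np.radians(np.arange(0,360,1.5)):
        rr=np.arange(.022,.045,.00025);px=(cc[0]+rr*np.cos(a)-xs[0])/.00025;py=(cc[1]+rr*np.sin(a)-ys[0])/.00025
        ok=(px>=0)&(px<479)&(py>=0)&(py<479)
        l=np.where(ok,g[py.clip(0,479).astype(int),px.clip(0,479).astype(int)],0);w=val[py.clip(0,479).astype(int),px.clip(0,479).astype(int)]
        k=np.where((l>110)&w)[0]
        if len(k): pts.append(cc+rr[k[0]]*np.array([np.cos(a),np.sin(a)]));ang.append((np.degrees(a),rr[k[0]]))
    pts=np.array(pts);rad=np.array(ang)[:,1]
    m=(rad<.0345)&(rad>.028);cc,rr_=circ(pts[m]);print(cc,rr_,m.sum())
A=np.array(ang);n=A[A[:,1]>.036];print("notch angs",n[:,0])
t=np.radians(n[:,0]*2);print("mean dir",np.degrees(np.arctan2(np.sin(t).mean(),np.cos(t).mean()))/2)
E
```

```text
[ 0.58687476 -0.0709349 ] 0.031221823428213908 210
[ 0.58688961 -0.07093814] 0.031209254657848934 210
[ 0.58688524 -0.07094001] 0.03119969761190315 210
notch angs [  0.    1.5   3.    4.5 343.5 345.  346.5 348.  349.5 351.  352.5 354.
 355.5 357.  358.5]
mean dir -6.000000000000006
```

View pics/d_rect.png

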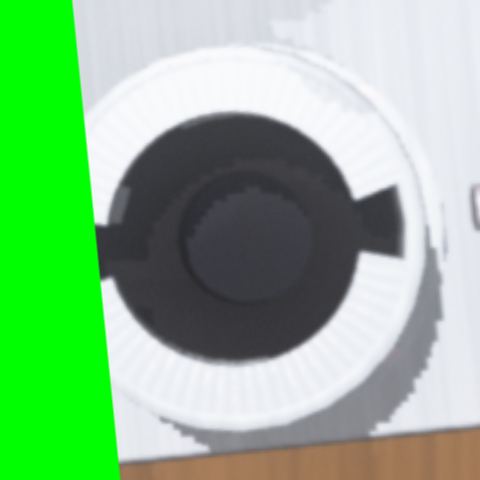

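Request:
carry_out([
  [[0.1,-0.3,0],[-0.9,0.1,0],0],
  [[0,0,0],[-1,0.1,0],0],
  [[0,0,0],[-1,0.1,0],0],
  [[0,0,0],[-1,0.1,0],0],
  [[0,0,0],[-0.6,0.05,0],0],
  [[0,0,0],[0,0,0],0],
  [[0,0,0],[0,0,0],0],
])

```text
t: 8.25
tool_pos: [0.5899, -0.0639, 0.4237]
tool_rot: [-1.144, 1.242, 1.135]
contact_force: [1.4, -0.2, -1.8]
opening: 0.0151
```

```bash
python3 - <<'E'
from h import *
st()
E
```

```text
t8.25 pos [ 0.5899 -0.0639  0.4237] yaw 84.74 tilt [0.0102 0.0018] F [ 1.42 -0.2  -1.75] T [-0.008  0.067  0.025] op 0.0151
```

Request:
carry_out([
  [[0,0.05,-0.13],[-0.15,-0.3,-0.5],0],
  [[0,0,0],[0,0,-0.8],0],
  [[0,0,0],[0,0,-0.7],0],
  [[0,0,0],[0,0,0],0],
  [[0,0,0],[0,0,0],0],
])

```text
t: 8.75
tool_pos: [0.5875, -0.0702, 0.3782]
tool_rot: [-1.13, 1.254, 1.13]
contact_force: [0.5, 0.3, -2.2]
opening: 0.0149
```

```bash
python3 - <<'E'
from h import *
st()
for n in ["wrist","top","side"]:
    im,d=get_image(n);cv2.imwrite(f"pics/e_{n}.png",im);np.save(f"pics/e_{n}.npy",d)
    if n=="top": cv2.imwrite("pics/e_tc.png",cv2.resize(im[140:260,310:440],None,fx=5,fy=5,interpolation=cv2.INTER_CUBIC))
    if n=="side": cv2.imwrite("pics/e_sc.png",cv2.resize(im[170:270,270:400],None,fx=5,fy=5,interpolation=cv2.INTER_CUBIC))
E
```

```text
t8.75 pos [ 0.5875 -0.0702  0.3782] yaw 83.94 tilt [0.0025 0.0023] F [ 0.5   0.26 -2.15] T [ 0.017 -0.008 -0.006] op 0.0149
```

View pics/e_wrist.png

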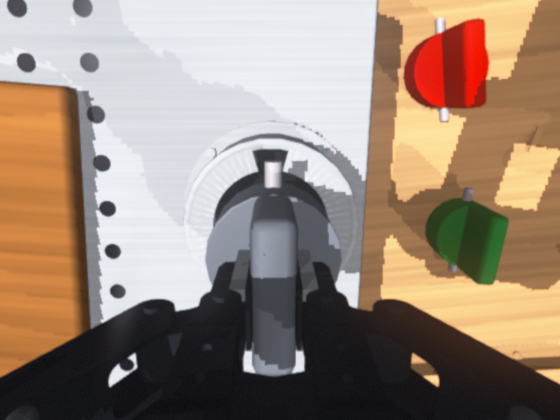

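View pics/e_sc.png

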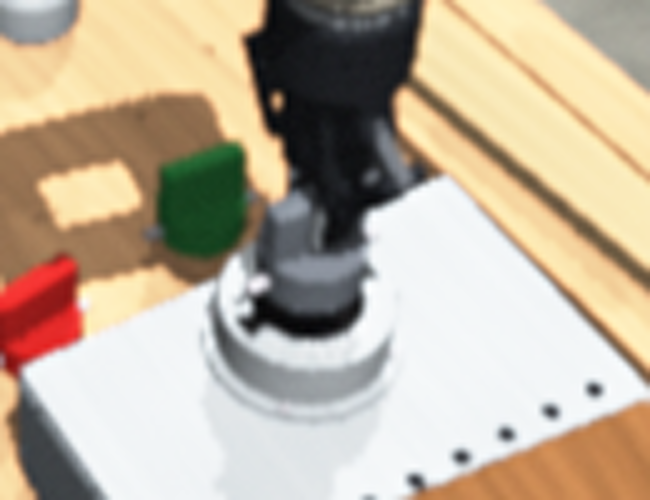

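In the wrist view the notch is at (270,157), just ahead of the lug at (273,173), so I shift about 1 mm toward -y and go down gently.

Request:
carry_out([
  [[0,0,0],[0,-0.05,-0.4],0],
  [[0,0,0],[0,0,-0.4],0],
  [[0,0,0],[0,0,-0.2],0],
  [[0,0,0],[0,0,0],0],
])

```text
t: 9.3
tool_pos: [0.588, -0.0713, 0.3593]
tool_rot: [-1.133, 1.251, 1.127]
contact_force: [0.3, 0.8, -1.3]
opening: 0.0149
```

```bash
python3 - <<'E'
from h import *
st()
im,d=get_image("wrist");cv2.imwrite(f"pics/f_w.png",im)
E
```

```text
t9.30 pos [ 0.588  -0.0713  0.3593] yaw 83.96 tilt [0.0068 0.0012] F [ 0.26  0.83 -1.34] T [ 0.009  0.014 -0.027] op 0.0149
```

View pics/f_w.png

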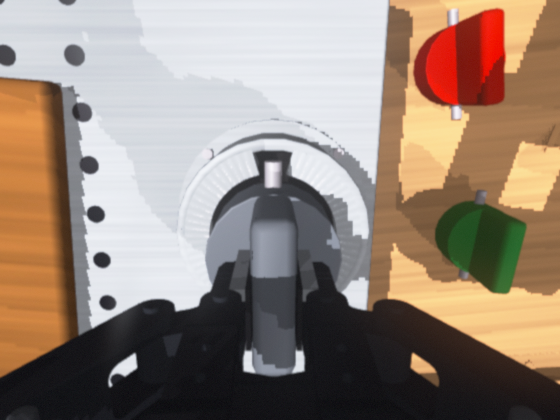

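Request:
carry_out([
  [[0,0.03,0],[-0.02,0,-0.2],0],
  [[0,0,0],[0,0,-0.2],0],
  [[0,0,0],[0,0,-0.1],0],
])

```text
t: 9.65
tool_pos: [0.5878, -0.0714, 0.3497]
tool_rot: [-1.133, 1.252, 1.128]
contact_force: [0.5, 0.4, -3.0]
opening: 0.0147
```

```bash
python3 - <<'E'
from h import *
st()
E
```

```text
t9.65 pos [ 0.5878 -0.0714  0.3497] yaw 83.96 tilt [0.0055 0.0007] F [ 0.49  0.36 -2.96] T [-0.006  0.029  0.036] op 0.0147
```

Request:
carry_out([
  [[0,0,0],[0,0,-0.15],0],
  [[0,0,0],[0,0,-0.1],0],
  [[0,0,0],[0,0,0],0],
])

```text
t: 9.95
tool_pos: [0.5877, -0.0713, 0.3439]
tool_rot: [-1.133, 1.253, 1.128]
contact_force: [0.3, 0.2, -2.7]
opening: 0.0147
```

Request:
carry_out([
  [[0,0,0],[0,0,-0.1],0],
  [[0,0,0],[0,0,0],0],
])

```text
t: 10.15
tool_pos: [0.5877, -0.0713, 0.3417]
tool_rot: [-1.133, 1.253, 1.128]
contact_force: [-1.4, -0.1, -2.7]
opening: 0.0152
```

Request:
carry_out([
  [[0,0,0],[0,0,-0.06],0],
  [[0,0,0],[0,0,0],0],
])

```text
t: 10.35
tool_pos: [0.5878, -0.0713, 0.3407]
tool_rot: [-1.133, 1.252, 1.128]
contact_force: [-0.9, -0.5, -2.1]
opening: 0.0148
```

Request:
carry_out([
  [[0,0,0],[0,0,-0.06],0],
  [[0,0,0],[0,0,0],0],
])

```text
t: 10.55
tool_pos: [0.5878, -0.0714, 0.3395]
tool_rot: [-1.133, 1.252, 1.128]
contact_force: [-0.6, 0.0, -2.8]
opening: 0.0146
```

Request:
carry_out([
  [[0,0,0],[0,0,-0.05],0],
  [[0,0,0],[0,0,0],0],
])

```text
t: 10.75
tool_pos: [0.5878, -0.0714, 0.3385]
tool_rot: [-1.133, 1.252, 1.127]
contact_force: [-0.5, 0.4, -1.8]
opening: 0.0151
```

Request:
carry_out([
  [[0,0,0],[0,0,-0.05],0],
  [[0,0,0],[0,0,0],0],
])

```text
t: 10.95
tool_pos: [0.5879, -0.0714, 0.3376]
tool_rot: [-1.133, 1.252, 1.127]
contact_force: [0.4, -0.2, -2.2]
opening: 0.0148
```

Request:
carry_out([
  [[0,0,0],[0,0,-0.05],0],
  [[0,0,0],[0,0,0],0],
])

```text
t: 11.15
tool_pos: [0.5882, -0.0714, 0.3376]
tool_rot: [-1.134, 1.251, 1.126]
contact_force: [0.7, 0.4, -2.1]
opening: 0.0151
```

Request:
carry_out([
  [[0,0.03,0],[-0.02,0,-0.05],0],
  [[0,0,0],[0,0,0],0],
])

```text
t: 11.35
tool_pos: [0.5881, -0.0715, 0.3375]
tool_rot: [-1.134, 1.253, 1.127]
contact_force: [-0.1, 0.6, -1.0]
opening: 0.0149
```

```bash
python3 - <<'E'
from h import *
st()
im,d=get_image("wrist");cv2.imwrite(f"pics/g_w.png",im)
for n in ["side"]:
    im,d=get_image(n);cv2.imwrite("pics/g_sc.png",cv2.resize(im[170:270,270:400],None,fx=5,fy=5,interpolation=cv2.INTER_CUBIC))
for i in range(3): st();get_image("wrist")
E
```

```text
t11.35 pos [ 0.5881 -0.0715  0.3375] yaw 83.96 tilt [0.0058 0.0001] F [-0.14  0.64 -0.97] T [0.019 0.103 0.005] op 0.0149
t11.45 pos [ 0.588  -0.0715  0.3374] yaw 83.96 tilt [ 0.006 -0.   ] F [ 0.92 -0.02 -0.49] T [0.004 0.024 0.009] op 0.0150
t11.50 pos [ 0.5881 -0.0715  0.3374] yaw 83.96 tilt [0.006 0.   ] F [ 0.09 -0.51  0.01] T [ 0.009  0.053 -0.056] op 0.0150
t11.55 pos [ 0.5881 -0.0715  0.3374] yaw 83.96 tilt [ 0.006 -0.   ] F [-0.2   0.08 -0.17] T [-0.035  0.003  0.065] op 0.0150
```

View pics/g_w.png

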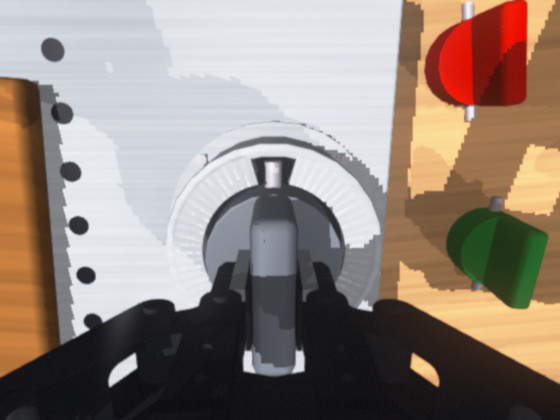

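View pics/g_sc.png

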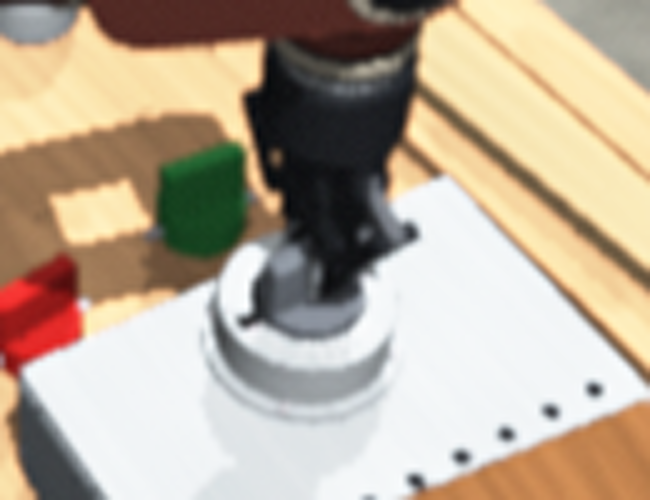

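The plug is through the notches: the lug at (273,172) sits below the rim and its weight is taken up. Now I twist clockwise in stages, reading the torque.

Request:
carry_out([
  [[0,0,-0.25],[0,0,0],0],
  [[0,0,-0.25],[0,0,0],0],
  [[0,0,-0.25],[0,0,0],0],
  [[0,0,-0.25],[0,0,0],0],
  [[0,0,-0.25],[0,0,0],0],
  [[0,0,-0.25],[0,0,0],0],
  [[0,0,-0.25],[0,0,0],0],
  [[0,0,0],[0,0,0],0],
], squeeze=100)

```text
t: 12.4
tool_pos: [0.5878, -0.0716, 0.3374]
tool_rot: [-0.991, 1.332, 0.985]
contact_force: [-0.4, -0.5, 0.4]
opening: 0.0144
```

```bash
cat >> h.py <<'E'
def av(n=6):
    T=[];F=[]
    for i in range(n):
        o=get_obs();T.append(o["wrist_torque"]);F.append(o["contact_force"]);get_image("wrist")
    o=st();print("AV F",np.mean(F,0).round(2),"T",np.mean(T,0).round(3),"std",np.std(T,0).round(3)[2])
E
python3 -c "
from h import *
av()"
```

```text
t12.70 pos [ 0.5878 -0.0716  0.3374] yaw 73.08 tilt [ 0.0045 -0.0013] F [-0.7   0.09  1.13] T [ 0.052  0.054 -0.023] op 0.0146
AV F [-0.4  -0.4   0.19] T [ 0.014  0.112 -0.015] std 0.025
```

Request:
carry_out([
  [[0,0,-0.25],[0,0,0],0],
  [[0,0,-0.25],[0,0,0],0],
  [[0,0,-0.25],[0,0,0],0],
  [[0,0,-0.25],[0,0,0],0],
  [[0,0,0],[0,0,0],0],
])

```text
t: 13.2
tool_pos: [0.5878, -0.0715, 0.3374]
tool_rot: [-0.909, 1.371, 0.903]
contact_force: [-0.3, -0.7, 0.7]
opening: 0.0144
```

```bash
python3 -c "
from h import *
av()"
```

```text
t13.50 pos [ 0.5878 -0.0715  0.3374] yaw 66.91 tilt [ 0.0041 -0.0015] F [0.14 0.46 1.43] T [ 0.036  0.093 -0.039] op 0.0144
AV F [-0.28  0.14  0.41] T [ 0.06   0.13  -0.005] std 0.022
```

Request:
carry_out([
  [[0,0,-0.25],[0,0,0],0],
  [[0,0,-0.25],[0,0,0],0],
  [[0,0,-0.25],[0,0,0],0],
  [[0,0,-0.25],[0,0,0],0],
  [[0,0,0],[0,0,0],0],
])

```text
t: 14.0
tool_pos: [0.5877, -0.0715, 0.3374]
tool_rot: [-0.827, 1.407, 0.822]
contact_force: [-0.8, 0.2, 0.9]
opening: 0.0147
```

```bash
python3 -c "
from h import *
av(4)"
```

```text
t14.20 pos [ 0.5878 -0.0715  0.3374] yaw 60.73 tilt [ 0.0036 -0.0018] F [-0.06 -0.28 -0.17] T [ 0.055  0.063 -0.013] op 0.0143
AV F [-0.48  0.02  0.6 ] T [ 0.065  0.109 -0.013] std 0.017
```

Request:
carry_out([
  [[0,0,-0.25],[0,0,0],0],
  [[0,0,-0.25],[0,0,0],0],
  [[0,0,-0.25],[0,0,0],0],
  [[0,0,-0.25],[0,0,0],0],
  [[0,0,0],[0,0,0],0],
])

```text
t: 14.7
tool_pos: [0.5877, -0.0714, 0.3374]
tool_rot: [-0.744, 1.438, 0.739]
contact_force: [0.2, 0.8, 0.9]
opening: 0.0145
```

```bash
python3 -c "
from h import *
av(4)"
```

```text
t14.90 pos [ 0.5878 -0.0714  0.3374] yaw 54.56 tilt [ 0.0033 -0.0019] F [-1.19  0.52 -0.42] T [ 0.076  0.1   -0.052] op 0.0146
AV F [-0.06 -0.    0.44] T [0.086 0.099 0.004] std 0.025
```

Request:
carry_out([
  [[0,0,-0.25],[0,0,0],0],
  [[0,0,-0.25],[0,0,0],0],
  [[0,0,-0.25],[0,0,0],0],
  [[0,0,-0.25],[0,0,0],0],
  [[0,0,0],[0,0,0],0],
])

```text
t: 15.4
tool_pos: [0.5878, -0.0713, 0.3374]
tool_rot: [-0.661, 1.467, 0.656]
contact_force: [-0.7, 0.1, 0.4]
opening: 0.0141
```

```bash
python3 -c "
from h import *
av(4)"
```

```text
t15.60 pos [ 0.5877 -0.0714  0.3374] yaw 48.38 tilt [ 0.003 -0.002] F [-0.41  0.78  0.27] T [0.12  0.088 0.006] op 0.0144
AV F [-0.65  0.39  0.38] T [0.086 0.079 0.002] std 0.034
```

Request:
carry_out([
  [[0,0,-0.25],[0,0,0],0],
  [[0,0,-0.25],[0,0,0],0],
  [[0,0,-0.25],[0,0,0],0],
  [[0,0,-0.25],[0,0,0],0],
  [[0,0,0],[0,0,0],0],
])

```text
t: 16.1
tool_pos: [0.5877, -0.0713, 0.3374]
tool_rot: [-0.578, 1.491, 0.573]
contact_force: [-0.3, 1.2, -0.4]
opening: 0.0146
```

```bash
python3 -c "
from h import *
av(4)
im,d=get_image('wrist');cv2.imwrite('pics/h_w.png',im)"
```

```text
t16.30 pos [ 0.5877 -0.0713  0.3374] yaw 42.20 tilt [ 0.0027 -0.0021] F [-0.13  0.51  0.95] T [ 0.087  0.025 -0.037] op 0.0145
AV F [-0.44  0.24  0.3 ] T [ 0.083  0.08  -0.015] std 0.011
```

View pics/h_w.png

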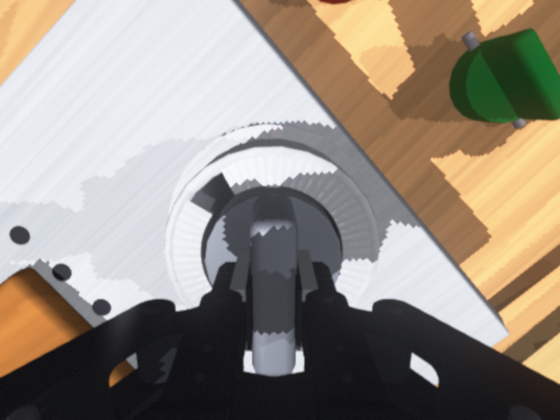

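The notch is now at (212,192) and the lug has gone under the rim, so the plug turns with the grip. So far it has turned 42° with no torque.

Request:
carry_out([
  [[0,0,-0.25],[0,0,0],0],
  [[0,0,-0.25],[0,0,0],0],
  [[0,0,-0.25],[0,0,0],0],
  [[0,0,-0.1],[0,0,0],0],
  [[0,0,0],[0,0,0],0],
])

```text
t: 16.85
tool_pos: [0.5877, -0.0712, 0.3374]
tool_rot: [-0.506, 1.51, 0.502]
contact_force: [-0.7, 0.4, -0.2]
opening: 0.0145
```

```bash
python3 -c "
from h import *
av(4)"
```

```text
t17.05 pos [ 0.5877 -0.0712  0.3374] yaw 36.93 tilt [ 0.0024 -0.0021] F [0.19 1.01 1.32] T [ 0.119  0.053 -0.008] op 0.0143
AV F [-0.9   0.48  0.44] T [0.093 0.084 0.018] std 0.03
```

Request:
carry_out([
  [[0,0,-0.25],[0,0,0],0],
  [[0,0,-0.25],[0,0,0],0],
  [[0,0,-0.25],[0,0,0],0],
  [[0,0,-0.1],[0,0,0],0],
  [[0,0,0],[0,0,0],0],
])

```text
t: 17.55
tool_pos: [0.5877, -0.0712, 0.3374]
tool_rot: [-0.435, 1.526, 0.43]
contact_force: [-0.7, 0.9, 0.7]
opening: 0.0147
```

```bash
python3 -c "
from h import *
av(4)"
```

```text
t17.75 pos [ 0.5877 -0.0712  0.3374] yaw 31.65 tilt [ 0.0024 -0.0022] F [-1.08  0.55  1.51] T [ 0.124  0.063 -0.013] op 0.0143
AV F [-0.6   0.33  0.13] T [0.096 0.102 0.03 ] std 0.052
```

Request:
carry_out([
  [[0,0,-0.2],[0,0,0],0],
  [[0,0,-0.2],[0,0,0],0],
  [[0,0,-0.2],[0,0,0],0],
  [[0,0,0],[0,0,0],0],
])

```text
t: 18.15
tool_pos: [0.5877, -0.0712, 0.3374]
tool_rot: [-0.384, 1.535, 0.38]
contact_force: [-0.0, 0.3, 0.1]
opening: 0.0146
```

```bash
python3 -c "
from h import *
av(4)"
```

```text
t18.35 pos [ 0.5877 -0.0712  0.3374] yaw 27.96 tilt [ 0.0022 -0.0022] F [-0.8  -0.03  0.32] T [ 0.093  0.051 -0.032] op 0.0147
AV F [-0.24  0.1   0.72] T [ 0.111  0.06  -0.026] std 0.032
```

Request:
carry_out([
  [[0,0,-0.2],[0,0,0],0],
  [[0,0,-0.2],[0,0,0],0],
  [[0,0,-0.2],[0,0,0],0],
  [[0,0,0],[0,0,0],0],
])

```text
t: 18.75
tool_pos: [0.5875, -0.0712, 0.3372]
tool_rot: [-0.334, 1.545, 0.33]
contact_force: [-1.0, -0.8, 0.7]
opening: 0.0145
```

```bash
python3 -c "
from h import *
av(4)"
```

```text
t18.95 pos [ 0.5875 -0.0712  0.3372] yaw 24.29 tilt [ 0.0007 -0.0026] F [-0.76  0.86  1.37] T [0.038 0.126 0.018] op 0.0147
AV F [-0.67  0.1   0.6 ] T [0.077 0.112 0.007] std 0.012
```

Request:
carry_out([
  [[0,0,-0.15],[0,0,0],0],
  [[0,0,-0.15],[0,0,0],0],
  [[0,0,0],[0,0,0],0],
])

```text
t: 19.25
tool_pos: [0.5875, -0.0711, 0.3371]
tool_rot: [-0.31, 1.549, 0.305]
contact_force: [-1.3, 0.8, 1.1]
opening: 0.0146
```

```bash
python3 -c "
from h import *
av(4)"
```

```text
t19.45 pos [ 0.5875 -0.0712  0.3371] yaw 22.48 tilt [ 0.0003 -0.0027] F [-1.23  0.87  0.33] T [0.088 0.179 0.055] op 0.0147
AV F [-1.1   0.51  0.76] T [0.069 0.13  0.066] std 0.025
```

Request:
carry_out([
  [[0,0,-0.15],[0,0,-0.005],0],
  [[0,0,-0.15],[0,0,-0.005],0],
  [[0,0,0],[0,0,0],0],
])

```text
t: 19.75
tool_pos: [0.5874, -0.0711, 0.337]
tool_rot: [-0.285, 1.553, 0.281]
contact_force: [-2.0, -0.2, 0.6]
opening: 0.0146
```

```bash
python3 -c "
from h import *
av(4)"
```

```text
t19.95 pos [ 0.5874 -0.0711  0.337 ] yaw 20.68 tilt [-0.0001 -0.0027] F [-2.11  0.19  0.87] T [0.071 0.199 0.2  ] op 0.0147
AV F [-1.07  0.6   0.52] T [0.071 0.134 0.139] std 0.028
```

Request:
carry_out([
  [[0,0,-0.15],[0,0,-0.005],0],
  [[0,0,-0.15],[0,0,-0.005],0],
  [[0,0,0],[0,0,0],0],
])

```text
t: 20.25
tool_pos: [0.5874, -0.0711, 0.3369]
tool_rot: [-0.26, 1.556, 0.256]
contact_force: [-1.7, 0.7, 0.6]
opening: 0.0144
```

```bash
python3 -c "
from h import *
av(5)"
```

```text
t20.50 pos [ 0.5874 -0.0711  0.3369] yaw 18.89 tilt [-0.0005 -0.0027] F [-1.68  0.43  1.23] T [0.101 0.228 0.203] op 0.0143
AV F [-1.14  0.86  0.44] T [0.093 0.166 0.201] std 0.044
```

Request:
carry_out([
  [[0,0,-0.15],[0,0,-0.005],0],
  [[0,0,-0.15],[0,0,-0.005],0],
  [[0,0,0],[0,0,0],0],
])

```text
t: 20.8
tool_pos: [0.5874, -0.071, 0.3368]
tool_rot: [-0.236, 1.559, 0.232]
contact_force: [-1.3, 0.4, 1.1]
opening: 0.0144
```

```bash
python3 -c "
from h import *
av(6)"
```

```text
t21.10 pos [ 0.5874 -0.071   0.3368] yaw 17.10 tilt [-0.0007 -0.0028] F [-1.96  0.94  0.82] T [0.155 0.21  0.184] op 0.0142
AV F [-1.59  0.69  1.2 ] T [0.102 0.215 0.244] std 0.01
```

Request:
carry_out([
  [[0,0,-0.15],[0,0,-0.005],0],
  [[0,0,-0.15],[0,0,-0.005],0],
])

```text
t: 21.3
tool_pos: [0.5874, -0.071, 0.3366]
tool_rot: [-0.212, 1.562, 0.208]
contact_force: [-2.0, 0.9, 1.0]
opening: 0.0142
```

```bash
python3 -c "
from h import *
st()
av(8)"
```

```text
t21.30 pos [ 0.5874 -0.071   0.3366] yaw 15.34 tilt [-0.001  -0.0029] F [-2.01  0.91  1.03] T [0.086 0.254 0.582] op 0.0142
t21.70 pos [ 0.5874 -0.071   0.3366] yaw 15.37 tilt [-0.001  -0.0027] F [-2.14  0.76  1.66] T [0.086 0.318 0.296] op 0.0143
AV F [-2.31  0.92  1.39] T [0.11  0.251 0.328] std 0.102
```

Request:
carry_out([
  [[0,0,-0.03],[0,0,0],0],
  [[0,0,-0.03],[0,0,0],0],
])

```text
t: 21.9
tool_pos: [0.5874, -0.071, 0.3366]
tool_rot: [-0.208, 1.562, 0.204]
contact_force: [-3.0, 1.3, 0.8]
opening: 0.0143
```

```bash
python3 -c "
from h import *
for i in range(5): st();get_image('wrist')"
```

```text
t21.90 pos [ 0.5874 -0.071   0.3366] yaw 15.05 tilt [-0.001  -0.0029] F [-3.    1.31  0.75] T [0.14  0.291 0.546] op 0.0143
t21.95 pos [ 0.5874 -0.071   0.3366] yaw 15.04 tilt [-0.001  -0.0029] F [-1.83  0.61  2.4 ] T [0.101 0.289 0.51 ] op 0.0146
t22.00 pos [ 0.5874 -0.071   0.3366] yaw 15.04 tilt [-0.001  -0.0029] F [-2.18  1.21  1.09] T [0.119 0.318 0.549] op 0.0144
t22.05 pos [ 0.5874 -0.071   0.3366] yaw 15.04 tilt [-0.001  -0.0029] F [-1.92  1.07  1.38] T [0.12  0.241 0.486] op 0.0145
t22.10 pos [ 0.5874 -0.071   0.3366] yaw 15.04 tilt [-0.001  -0.0029] F [-1.96  0.87  1.38] T [0.103 0.268 0.543] op 0.0144
```

Held readings had been relaxing after each stop. A slow turn that doesn't spring back reads about 0.53 N·m, which is slightly too tight. I ease back a few degrees, then come up again slowly.

Request:
carry_out([
  [[0,0,0.23],[0,0,0.005],0],
  [[0,0,0.23],[0,0,0.005],0],
  [[0,0,0.23],[0,0,0.005],0],
  [[0,0,0],[0,0,0],0],
])

```text
t: 22.55
tool_pos: [0.5875, -0.0713, 0.3369]
tool_rot: [-0.263, 1.555, 0.26]
contact_force: [-1.3, 1.5, 0.8]
opening: 0.0144
```

Request:
carry_out([
  [[0,0,-0.03],[0,0,0],0],
  [[0,0,-0.03],[0,0,0],0],
  [[0,0,-0.03],[0,0,0],0],
])

```text
t: 22.85
tool_pos: [0.5875, -0.0712, 0.3369]
tool_rot: [-0.257, 1.556, 0.253]
contact_force: [-1.3, -0.5, 0.0]
opening: 0.0145
```

```bash
python3 -c "
from h import *
av(4)"
```

```text
t23.05 pos [ 0.5875 -0.0712  0.3369] yaw 18.61 tilt [ 0.0004 -0.0024] F [-1.36  0.78  0.93] T [0.064 0.108 0.258] op 0.0148
AV F [-1.36  0.15  0.72] T [0.079 0.164 0.272] std 0.034
```

Request:
carry_out([
  [[0,0,-0.03],[0,0,0],0],
  [[0,0,-0.03],[0,0,0],0],
  [[0,0,-0.03],[0,0,0],0],
])

```text
t: 23.35
tool_pos: [0.5875, -0.0712, 0.3369]
tool_rot: [-0.25, 1.557, 0.246]
contact_force: [-1.7, 0.2, 0.2]
opening: 0.0147
```

```bash
python3 -c "
from h import *
av(5)"
```

```text
t23.60 pos [ 0.5875 -0.0712  0.3369] yaw 18.11 tilt [ 0.0003 -0.0026] F [-2.48  1.15  1.54] T [0.055 0.185 0.407] op 0.0144
AV F [-1.8   0.38  1.02] T [0.053 0.177 0.398] std 0.026
```

Request:
carry_out([
  [[0,0,-0.03],[0,0,0],0],
  [[0,0,-0.03],[0,0,0],0],
])

```text
t: 23.8
tool_pos: [0.5875, -0.0712, 0.3368]
tool_rot: [-0.245, 1.557, 0.241]
contact_force: [-1.8, -0.3, 0.5]
opening: 0.0145
```

```bash
python3 -c "
from h import *
av(5)"
```

```text
t24.05 pos [ 0.5875 -0.0712  0.3368] yaw 17.76 tilt [ 0.0001 -0.0025] F [-1.8   0.87  0.78] T [0.08  0.251 0.25 ] op 0.0147
AV F [-1.79  0.56  0.95] T [0.062 0.203 0.361] std 0.059
```

Request:
carry_out([
  [[0,0,-0.03],[0,0,0],0],
])

```text
t: 24.15
tool_pos: [0.5875, -0.0712, 0.3368]
tool_rot: [-0.243, 1.558, 0.239]
contact_force: [-0.9, -0.3, 0.2]
opening: 0.0143
```

```bash
python3 -c "
from h import *
for i in range(5): st();get_image('wrist')"
```

```text
t24.15 pos [ 0.5875 -0.0712  0.3368] yaw 17.59 tilt [ 0.0001 -0.0025] F [-0.87 -0.34  0.25] T [0.137 0.227 0.469] op 0.0143
t24.20 pos [ 0.5875 -0.0712  0.3368] yaw 17.58 tilt [ 0.0001 -0.0026] F [-1.6  -0.19  0.48] T [0.104 0.14  0.452] op 0.0147
t24.25 pos [ 0.5875 -0.0712  0.3368] yaw 17.59 tilt [ 0.0001 -0.0025] F [-2.24  0.66  0.73] T [0.058 0.185 0.361] op 0.0146
t24.30 pos [ 0.5875 -0.0712  0.3368] yaw 17.59 tilt [ 0.0001 -0.0026] F [-0.72  1.04  0.95] T [0.033 0.201 0.401] op 0.0145
t24.35 pos [ 0.5875 -0.0712  0.3368] yaw 17.59 tilt [ 0.0001 -0.0025] F [-1.95  1.17  0.05] T [0.009 0.203 0.404] op 0.0142
```

Request:
carry_out([
  [[0,0,-0.03],[0,0,0],0],
])

```text
t: 24.5
tool_pos: [0.5875, -0.0712, 0.3368]
tool_rot: [-0.241, 1.558, 0.237]
contact_force: [-1.4, -0.2, 0.4]
opening: 0.014
```

```bash
python3 -c "
from h import *
for i in range(5): st();get_image('wrist')"
```

```text
t24.50 pos [ 0.5875 -0.0712  0.3368] yaw 17.42 tilt [ 0.0001 -0.0026] F [-1.39 -0.17  0.36] T [0.013 0.23  0.432] op 0.0140
t24.55 pos [ 0.5875 -0.0712  0.3368] yaw 17.40 tilt [ 0.0001 -0.0026] F [-1.68  0.69  0.74] T [0.014 0.183 0.362] op 0.0143
t24.60 pos [ 0.5875 -0.0712  0.3368] yaw 17.40 tilt [-0.     -0.0025] F [-1.6   0.85  1.15] T [0.059 0.199 0.375] op 0.0148
t24.65 pos [ 0.5875 -0.0712  0.3368] yaw 17.41 tilt [ 0.0001 -0.0025] F [-0.99  0.44  0.99] T [0.082 0.196 0.39 ] op 0.0143
t24.70 pos [ 0.5875 -0.0712  0.3368] yaw 17.41 tilt [ 0.0001 -0.0025] F [-1.96  0.26  0.52] T [0.035 0.2   0.339] op 0.0146
```

Slow-turn torque holds at about 0.40 N·m (67° past the notches). I release here.

Request:
carry_out([
  [[0,0,0],[0,0,0],0.6],
  [[0,0,0],[0,0,0],0.6],
  [[0,0,0],[0,0,0],0.6],
  [[0,0,0],[0,0,0],0.6],
  [[0,0,0],[0,0,0],0.6],
  [[0,0,0],[0,0,0],0.6],
])

```text
t: 25.35
tool_pos: [0.588, -0.0717, 0.3369]
tool_rot: [-0.238, 1.556, 0.233]
contact_force: [-0.1, -0.6, -0.6]
opening: 0.0513
```

Request:
carry_out([
  [[0,0,0],[0,0,0.5],0.6],
  [[0,0,0],[0,0,1],0.6],
  [[0,0,0],[0,0,1],0.6],
  [[0,0,0],[0,0,1],0.6],
  [[0,0,0],[0,0,1],0.6],
  [[0,0,0],[0,0,1],0.6],
  [[0,0,0],[0,0,0],0.6],
  [[0,0,0],[0,0,0],0.6],
])

```text
t: 26.15
tool_pos: [0.587, -0.0714, 0.4552]
tool_rot: [-0.239, 1.553, 0.232]
contact_force: [-0.3, 0.3, 0.2]
opening: 0.0511
```

```bash
python3 - <<'E'
from h import *
st();c=get_calibration("wrist");im,d=get_image("wrist");cv2.imwrite("pics/i_w.png",im)
P=cloud(c,d);Q=P[(d>0)&(np.hypot(P[...,0]-.588,P[...,1]+.071)<.034)&(d>.1)]
bar=Q[(Q[:,2]>.178)&(Q[:,2]<.21)];print(np.median(bar,0),cv2.minAreaRect((bar[:,:2]*1000).astype(np.float32)))
n="top";im,d=get_image(n);cv2.imwrite("pics/i_t.png",im)
E
```

```text
t26.15 pos [ 0.587  -0.0714  0.4552] yaw 17.21 tilt [ 0.0054 -0.0034] F [-0.27  0.29  0.18] T [-0.068 -0.003  0.039] op 0.0511
[ 0.58619932 -0.06833333  0.19135938] ((586.837646484375, -71.2386245727539), (15.971275329589844, 60.45392990112305), 17.786043167114258)
```

View pics/i_w.png

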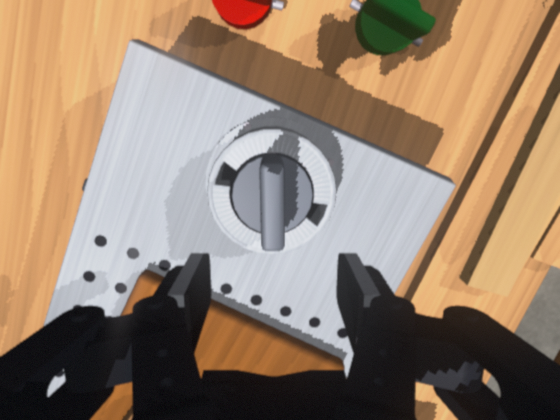

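View pics/i_t.png

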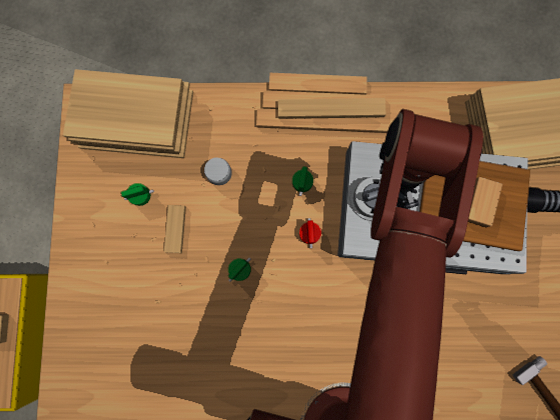

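The wrist view shows the plug centred in the collar with its bar at (272,200). The notches at (227,175) and (316,213) are well off the bar, and the gripper is clear. The bar is still at the angle where I let go, so it did not spring back. Handing in.

```bash
python3 -c "
from station import *
print(finish_job())"
```

```text
the job is handed in; nothing more can be done
None
```

I put the grey plug through the notches, twisted it about 67° clockwise, let go with the slow-turn torque at about 0.40 N·m (snug), and handed the job in at about 26 s; no verdict was reported.

- **One overshoot:** on the first tightening the torque readings sagged after each stop, so I briefly turned it too far, to about 0.53 N·m. That is just over the 0.5 limit for crushing the seal. I eased back about 4° and came up again slowly to 0.40. Those last readings were noisy, between about 0.34 and 0.47.
- **Last checks:** the plug centre measured (0.5868, -0.0712), within 0.5 mm of the measured port axis. The bar stayed within 0.4° of where I let go, and the gripper was clear with about zero force. By arm height at release, the underside was about 24 mm below the rim.
- **Not checked:** I could not measure the clamp force, so it is inferred from the torque. I only compared the tin and offcut with the start by eye in the last top view, and they looked unmoved. The arm hid part of the board and block in that view, but nothing went near them.

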